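# Find the thick-walled glass blank and hold it over the light plate

### The arm

A 7-joint arm with a two-finger parallel gripper is mounted at the origin on the work surface. World frame = base frame: x ahead of the robot, y to its left, z up, the work surface at z = 0. Lengths are in m, angles in rad, forces in N, time in s.
With the tool pointing down it reaches from about 0.425 to 0.925 m from the base axis. Payload 6.8 kg.
Tool frame: the origin (TCP) lies on the front face of the gripper's body, between the roots of the fingers; the fingertips stand 73 mm ahead of it and the grasp point (between the pads) lies 54 mm ahead of it (env.nose_length is the distance from the TCP to the fingertips, in m); z points along the fingers, y is the direction in which the jaws open and shut (so a half turn about z gives the same grasp; the last joint's range is limited). The gripper opens to 85 mm and grips with 20 to 120 N. Pads are 22 mm wide; open, the fingers measure 114 mm over their backs; the gripper's body (76 mm by 85 mm) begins 54 mm behind the grasp point. The pads swing forward as they close: fully open they stand 13 mm farther back than shut.
Start: joints at [-1.38, 0.477, 0.022, 1.555, -0.011, 1.109, -0.083], TCP at [0.199, 0.645, 0.304] pointing down, gripper open.
Joint ranges: [-2.96, 2.96], [-0.34, 2.1], [-1.41, 1.46], [0.24, 2.44], [-1.37, 4.51], [0.17, 1.92], [-2.96, 2.96]. Speed limits (rad/s): [2.39, 2.39, 3.14, 3.14, 3.14, 3.14, 3.14].

### API

Orientations are given as a unit quaternion [w, x, y, z].
In Python, from cell import env, kin, camera, calibration, job gives the robot as it stands. The module is installed in compiled form; this text tells all that it offers. Calls block until the motion is done:
- env.reach(position, orientation): joint-space move of the TCP to a pose.
- env.movel(position, velocity=0.15, rot=None, stop_force=None): straight line of the TCP; rot=None keeps the orientation; velocity is the mean speed in m/s. With stop_force (N) it stops when the force on the tool has changed by that much, and returns True; else False.
- env.goto_joints(angles): joint-space move.
- env.grip(opening, f_grip=None): finger opening in m; f_grip is the grip in N (None keeps the last); returns when the fingers have stopped.
- env.dwell(seconds).
- kin.inverse_kinematics(position, orientation): joint angles nearest the present ones, or None.
- env.get_state(): the state.
- camera(name): name is "side" or "top" or "wrist"; returns (picture, depth): 400x640x3 uint8, blue, green, red; 400x640 float32, m along the optical axis (not along the pixel's ray), 0 where there is no reading.
- calibration(name): a dict with "fx", "fy", "cx", "cy" (pixels), "rvec" (rotation vector, rad) and "tvec" (3), from world to camera coordinates, as OpenCV has them. Camera axes: x right, y down, z forward; pixel columns grow to the right and rows downward; lengths in m; the calibration is good to about 2 mm. A picture is of the moment at which its call begins: read the wrist's pose just before it. calibration takes no time and is no camera call; for the wrist camera it gives the pose at the moment of the call.
A pose or a line that the arm cannot do raises env.PlanningError and nothing moves.
- job.job_done(): hands the job in, once; it reports no verdict.
The state is a dict: "time": time; "qpos": joint angles; "joint_velocities": joint speeds; "joint_torque": joint torques, N m; "tcp_pos": TCP position; "orientation": TCP orientation; "force": force on the tool from outside, world axes, zero at the start; "torque": the same for the moment, N m; "opening": finger opening in m.
Only numpy, scipy, OpenCV 4.12 (cv2) and the standard library are available. Lean on these libraries where they do the work, as an engineer would, in place of code of your own. Each camera call takes 0.05 s, during which the arm holds its last target.

### The job

Lift the handled steel pot off the light plate and set it upright on the cork mat. Then lift the two look-alike glass blanks from the kiln board, one after the other, to feel which is heavier (thicker walled), standing the lighter one upright back on the kiln board, and hold the heavier one upright a few centimetres above the middle of the light plate, without touching the plate. Finish while still holding it there, and do not tip a blank over or disturb the other things on the bench.

Things in the scene. Friction and masses are not known exactly. Their poses are not given: they have to be found in the camera images.
- blank_a_mid (a point): centre of a sealed opaque smoky-amber glass blank (on its axis, 42 mm above its foot), z up. The blank is round, 84 mm tall: foot 40 mm across, straight belly 58 mm across from 22 to 58 mm above the foot, neck 28 mm across at the top. The two look identical and may stand at either end of the kiln board.
- blank_b_mid (a point): centre of a sealed opaque smoky-amber glass blank (on its axis, 42 mm above its foot), z up. The blank is round, 84 mm tall: foot 40 mm across, straight belly 58 mm across from 22 to 58 mm above the foot, neck 28 mm across at the top. The two look identical and may stand at either end of the kiln board.
- pot_handle (a point): middle of the wooden grip of the steel pot: a bar 14 mm in diameter and 50 mm long lying along the pot's y axis, 115 mm above the pot's underside; an arched wire bail fixed rigidly to the pot carries it, and 38 mm of open space lie between the bar and the rim. z up.
- pot: open steel pot with a rigid overhead handle, 76 mm across and 70 mm tall to the rim, 122 mm with the handle, 0.2 to 0.36 kg; origin at the centre of its underside, z up, the handle bar along y. It starts on the light plate.
- viewer: fixed light plate (a low square light box with a white top), 140 x 140 x 45 mm; origin at the centre of its underside, z up.
- viewer_top (a point): centre of the light plate's top face, 45 mm above the bench; z up.
- mat: fixed round cork mat, 150 mm across, 6 mm thick, lying on the bench; origin at the centre of its underside.
- mat_top (a point): centre of the cork mat's top face, 6 mm above the bench.
- board: fixed grey kiln board on which the two blanks stand, 160 mm (its x) by 260 mm (its y), 15 mm thick; origin at the centre of its underside; the blanks stand near its two y ends, about 160 mm apart, with the small brass mould half-way between them.
- board_top (a point): centre of the kiln board's top face, 15 mm above the bench; x and y along the board's sides, z up.
- blank_a: the blank of point blank_a_mid; origin at the centre of its foot. Weighs 0.1 to 0.42 kg, which cannot be seen; one blank (either) is thick-walled and at least 140 g heavier than the other. A grip of 30 to 50 N across the belly holds it and does no harm.
- blank_b: the blank of point blank_b_mid; origin at the centre of its foot. Weighs 0.1 to 0.42 kg, which cannot be seen; one blank (either) is thick-walled and at least 140 g heavier than the other. A grip of 30 to 50 N across the belly holds it and does no harm.
- mould: bystander: small brass cone mould, 28 mm across, 26 mm tall, standing on the middle of the kiln board between the blanks; origin under its centre.
- paddle: bystander: graphite paddle lying flat, blade 50 x 75 mm with a 100 mm wooden handle towards its +y, 18 mm high; origin under the blade's centre.
- tweezers: bystander: steel tweezers lying flat along their y, 150 mm long, 10 mm high; origin under the middle.
- tub: bystander: open clear plastic tub, 110 x 160 x 60 mm; origin under its centre.
- jar: bystander: amber glass jar with a steel cap, 60 mm across, 80 mm tall; origin under its centre.
- brush: bystander: hand brush lying along its x; origin under it.
- weight: bystander: steel round, 40 mm across, 30 mm tall; origin under its centre.

How it is judged:
On the way, in this order (a step that is already met when the one before it is completed fails the run):
1. the pot stands upright on the cork mat, let go (horizontal distance between pot and mat_top below 0.045 m and contact force between pot and mat above 0.5 N and angle between pot's own z axis and vertical below 0.12 rad and contact force between pot and the fingers below 0.1 N and linear speed of pot below 0.03 m/s), for 0.2 s.
2. the lighter blank has been lifted clear of the kiln board in the gripper, the heavier one (over 2.2 N on the board) standing by: the lighter one too must be weighed, before or after the other (((z of blank_a_mid in the frame of board_top above 0.05 m and contact force between blank_a and the fingers above 0.5 N and contact force between blank_a and board below 0.05 N and contact force between blank_b and board above 2.2 N and angle between blank_b_mid's own z axis and vertical below 0.15 rad and contact force between blank_b and the fingers below 0.1 N and linear speed of blank_b below 0.03 m/s) or (z of blank_b_mid in the frame of board_top above 0.05 m and contact force between blank_b and the fingers above 0.5 N and contact force between blank_b and board below 0.05 N and contact force between blank_a and board above 2.2 N and angle between blank_a_mid's own z axis and vertical below 0.15 rad and contact force between blank_a and the fingers below 0.1 N and linear speed of blank_a below 0.03 m/s))), for 0.2 s.
3. the lighter blank (under 2.2 N on the board) stands upright on the kiln board again, let go (((contact force between blank_a and board between 0.3 and 2.2 N and angle between blank_a_mid's own z axis and vertical below 0.15 rad and contact force between blank_a and the fingers below 0.1 N and linear speed of blank_a below 0.03 m/s) or (contact force between blank_b and board between 0.3 and 2.2 N and angle between blank_b_mid's own z axis and vertical below 0.15 rad and contact force between blank_b and the fingers below 0.1 N and linear speed of blank_b below 0.03 m/s))), for 0.2 s.
At the end, for the whole second after the job is handed in: Heavier blank held by the gripper alone, still, upright (0.2 rad), axis within 40 mm of the light plate's middle, foot 5 to 118 mm above it; lighter blank let go, upright (0.15 rad) on the kiln board; pot let go, upright on the mat, within 45 mm of its centre (all of step 1 and ((contact force between blank_a and board between 0.3 and 2.2 N and angle between blank_a_mid's own z axis and vertical below 0.15 rad and contact force between blank_a and the fingers below 0.1 N and linear speed of each of blank_a, blank_b below 0.03 m/s and horizontal distance between blank_b_mid and viewer_top below 0.04 m and z of blank_b_mid in the frame of viewer_top between 0.047 and 0.16 m and angle between blank_b_mid's own z axis and vertical below 0.2 rad and contact force between blank_b and the fingers above 1 N and contact force between blank_b and viewer below 0.05 N and contact force between blank_b and pot below 0.05 N and contact force between blank_b and blank_a below 0.05 N) or (contact force between blank_b and board between 0.3 and 2.2 N and angle between blank_b_mid's own z axis and vertical below 0.15 rad and contact force between blank_b and the fingers below 0.1 N and linear speed of each of blank_b, blank_a below 0.03 m/s and horizontal distance between blank_a_mid and viewer_top below 0.04 m and z of blank_a_mid in the frame of viewer_top between 0.047 and 0.16 m and angle between blank_a_mid's own z axis and vertical below 0.2 rad and contact force between blank_a and the fingers above 1 N and contact force between blank_a and viewer below 0.05 N and contact force between blank_a and pot below 0.05 N and contact force between blank_a and blank_b below 0.05 N))); the arm keeps its last pose, push and grip.
It fails at once if a glass blank is tipped over (angle between any of blank_a_mid, blank_b_mid's own z axis and vertical above 0.6 rad).
It fails at once if a bystander is disturbed (moved more than 30 mm; the brass mould 20 mm) (distance of mould from where it was at the start of the episode above 0.02 m or distance of any of paddle, tweezers, tub, jar, brush, weight from where it was at the start of the episode above 0.03 m).
It also fails if it takes over 67 s, if anything falls off the work surface, if the arm or the gripper's body presses on something with over 40 N, if the wrist force passes 120 N, or if a joint passes its speed limit or range.

## Working session

There is one attempt and no reset: what is moved stays moved. The work goes in short steps, each a Python script; the robot and the scene stay as the last script left them, time stands still between calls to the robot, and variables do not carry over. Pictures are saved under pics/ and viewed, and the job is handed in when it is done.

```bash
mkdir -p pics; ls
python3 - <<'E'
from cell import env,kin,camera,calibration,job
import cv2,numpy as np
s=env.get_state();print({k:np.round(v,3) for k,v in s.items()})
for n in("top","side","wrist"):
    c=calibration(n);print(n,{k:np.round(v,3) for k,v in c.items()})
    p,d=camera(n);cv2.imwrite(f"pics/{n}0.png",p);np.save(f"{n}0.npy",d)
E
```

```text
pics
{'time': np.float64(0.0), 'qpos': array([-1.38 ,  0.478,  0.022,  1.556, -0.012,  1.109, -0.083]), 'joint_velocities': array([-0.   , -0.   , -0.002, -0.001,  0.001, -0.001,  0.001]), 'joint_torque': array([-1.0000e-03, -5.9645e+01,  1.6070e+00, -2.8121e+01,  1.2000e-02,
        9.0000e-03,  0.0000e+00]), 'tcp_pos': array([0.199, 0.645, 0.303]), 'orientation': array([-0.   ,  0.149,  0.989, -0.001]), 'force': array([ 0.644, -0.653,  0.777]), 'torque': array([-0.069,  0.069, -0.004]), 'opening': np.float64(0.085)}
top {'fx': np.float64(486.683), 'fy': np.float64(486.683), 'cx': np.float64(322.085), 'cy': np.float64(199.045), 'rvec': array([ 2.128, -2.169,  0.144]), 'tvec': array([0.029, 0.546, 1.173])}
side {'fx': np.float64(386.591), 'fy': np.float64(386.591), 'cx': np.float64(318.687), 'cy': np.float64(195.567), 'rvec': array([ 0.347, -2.738,  1.221]), 'tvec': array([0.522, 0.16 , 0.976])}
wrist {'fx': np.float64(287.552), 'fy': np.float64(287.552), 'cx': np.float64(318.629), 'cy': np.float64(201.106), 'rvec': array([-2.315, -1.71 , -0.266]), 'tvec': array([-0.674, -0.039,  0.38 ])}
```

View pics/top0.png

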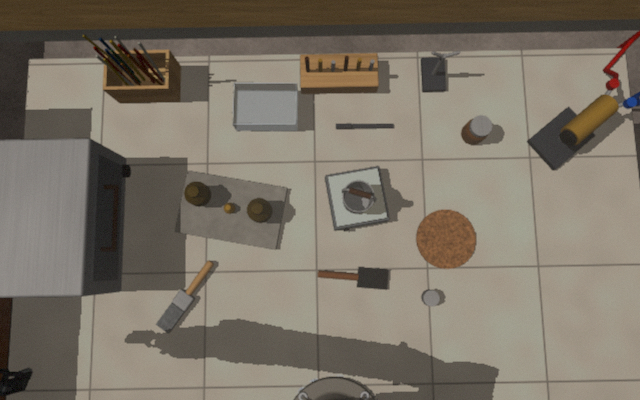

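View pics/side0.png

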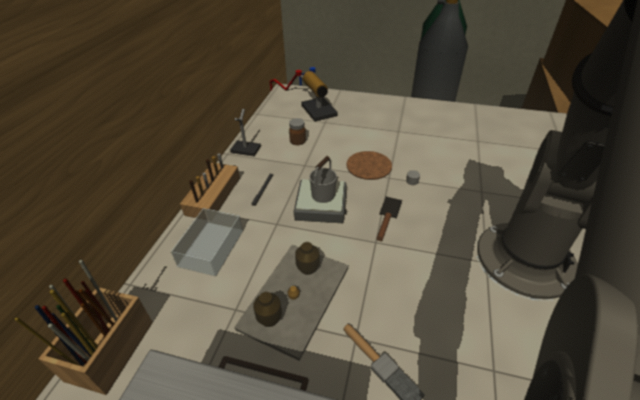

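View pics/wrist0.png

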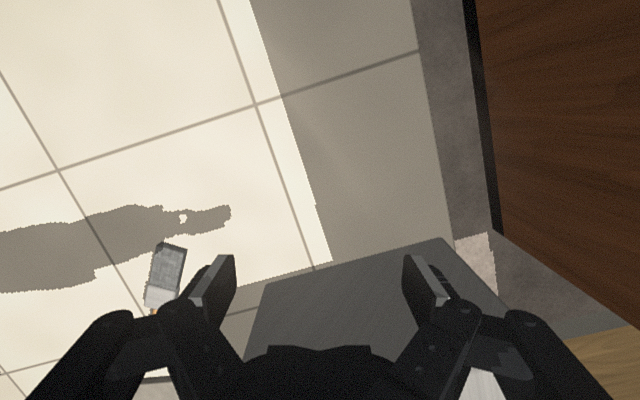

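```bash
cat > h.py <<'E'
import cv2,numpy as np
def RT(c): return cv2.Rodrigues(np.array(c["rvec"],float))[0],np.array(c["tvec"],float).reshape(3)
def ray(c,u,v,z):
    R,t=RT(c);o=-R.T@t
    d=R.T@np.array([(u-c["cx"])/c["fx"],(v-c["cy"])/c["fy"],1.]);return o+d*(z-o[2])/d[2]
def proj(c,P):
    R,t=RT(c);q=R@np.asarray(P,float)+t;return np.array([q[0]/q[2]*c["fx"]+c["cx"],q[1]/q[2]*c["fy"]+c["cy"]])
def cloud(c,d):
    R,t=RT(c);v,u=np.mgrid[:d.shape[0],:d.shape[1]]
    P=np.stack([(u-c["cx"])/c["fx"]*d,(v-c["cy"])/c["fy"]*d,d],-1);P=(P-t)@R;P[d==0]=np.nan;return P
E
python3 - <<'E'
from cell import calibration
from h import *
c=calibration("top")
im=cv2.imread("pics/top0.png");d=np.load("top0.npy");P=cloud(c,d)
for n,(u,v) in dict(viewertop=(335,215),mat=(446,238),board=(205,225),blA=(196,190),blB=(258,209),bench=(280,300)).items(): print(n,P[v,u].round(3))
cv2.imwrite("pics/t1.png",cv2.resize(im[140:290,160:500],(800,353),interpolation=cv2.INTER_CUBIC))
z=P[...,2]; cv2.imwrite("pics/z1.png",cv2.resize(np.clip(np.nan_to_num(z[140:290,160:500])*1400,0,255).astype(np.uint8),(800,353),interpolation=cv2.INTER_NEAREST))
print((-RT(c)[0].T@RT(c)[1]).round(3))
E
```

```text
viewertop [ 0.505 -0.013  0.046]
mat [ 0.446 -0.293  0.003]
board [0.489 0.315 0.014]
blA [0.566 0.318 0.093]
blB [0.517 0.17  0.097]
bench [ 0.299  0.128 -0.003]
[0.381 0.016 1.236]
```

View pics/t1.png

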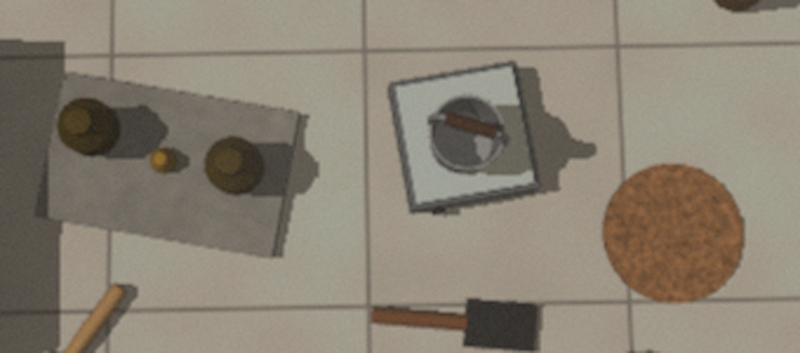

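View pics/z1.png

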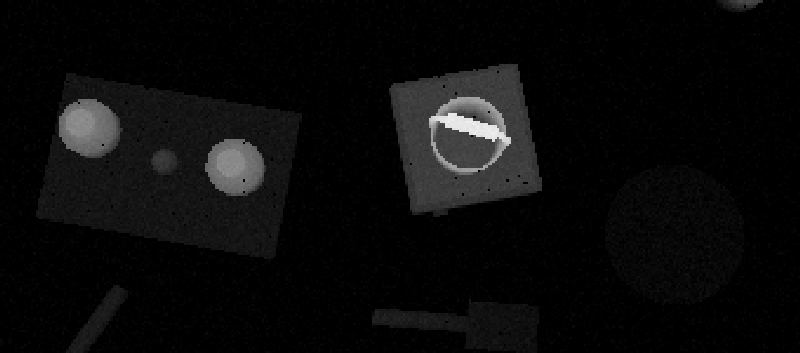

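The top view shows both blanks on the board at about (196,193) and (259,211) px, with the mould between them. The pot, with its handle near (362,193), stands on the plate, and the mat is centred near (446,239). Depth separates these objects cleanly, so I'll measure them next.

Run:
```python
from cell import calibration
from h import *
c=calibration("top")
im=cv2.imread("pics/top0.png");d=np.load("top0.npy");P=cloud(c,d);z=P[...,2]
hsv=cv2.cvtColor(im,cv2.COLOR_BGR2HSV)
def reg(m,box):
    r=np.zeros(m.shape,bool);r[box[2]:box[3],box[0]:box[1]]=1;return m&r
def rect(m,zz,name):
    ys,xs=np.nonzero(m);W=np.array([ray(c,u,v,zz)[:2] for u,v in zip(xs,ys)],np.float32)*1000
    print(name,len(xs),"med z",np.median(z[m]).round(4),"rect",[np.round(q,1) for q in cv2.minAreaRect(W)],"circ",[np.round(q,1) for q in cv2.minEnclosingCircle(W)],"mean",W.mean(0).round(1))
for n,b in dict(A=(178,212,178,210),B=(243,278,194,226)).items():
    m=reg(z>0.03,b);rect(m,0.06,"belly"+n)   # belly approx
    rect(reg(z>0.088,b),0.099,"neck"+n)
rect(reg((z>0.012)&(z<0.05),(222,238,200,216)) & (z>0.022),0.03,"mould")
rect(reg((z>0.009),(170,295,165,255)),0.015,"board")
rect(reg((z>0.03),(320,395,162,235)),0.045,"viewer")
mp=reg((z>0.14),(335,385,175,215)); rect(mp,0.165,"bar")
print('bar z max',np.percentile(z[mp],[10,50,90]))
rim=reg((z>0.105)&(z<0.125),(335,385,175,215)); rect(rim,0.115,"rim")
mat=reg((hsv[...,0]<20)&(hsv[...,1]>90),(405,490,200,275)); rect(mat,0.006,"mat")
wd=reg((hsv[...,0]<15)&(hsv[...,1]>70)&(z>.14),(335,385,175,215)); rect(wd,0.167,"wood")
for n,b in dict(jar=(455,500,110,150),weight=(415,445,285,310),paddle=(310,395,260,295),tub=(225,305,78,135),tw=(330,400,118,134),brush=(150,220,255,335),furn=(0,130,130,300)).items():
    q=P[b[2]:b[3],b[0]:b[1]].reshape(-1,3);q=q[q[:,2]>0.006];print(n,np.percentile(q,2,0).round(3),np.percentile(q,98,0).round(3))
```

```text
bellyA 517 med z 0.079 rect [array([562.3, 322.4]), array([66.8, 56.6]), np.float64(62.6)] circ [array([561.1, 323. ]), np.float64(33.5)] mean [561.8 322.5]
neckA 123 med z 0.0982 rect [array([559.4, 322.1]), array([31.6, 26.1]), np.float64(0.9)] circ [array([558.9, 321. ]), np.float64(16.9)] mean [561.1 321.6]
bellyB 482 med z 0.0802 rect [array([518.2, 171. ]), array([61. , 56.3]), np.float64(88.9)] circ [array([518.5, 170.6]), np.float64(31.6)] mean [518.2 171.1]
neckB 120 med z 0.0981 rect [array([517.8, 170. ]), array([28.7, 26.5]), np.float64(44.3)] circ [array([517.9, 170.1]), np.float64(14.9)] mean [518.  170.5]
mould 97 med z 0.0344 rect [array([529.4, 250. ]), array([27.6, 25.2]), np.float64(88.9)] circ [array([529. , 250.1]), np.float64(13.9)] mean [529.3 250.3]
board 6362 med z 0.0152 rect [array([528.8, 248.1]), array([259.9, 163.1]), np.float64(79.0)] circ [array([527.6, 248.2]), np.float64(150.6)] mean [526.5 248.3]
viewer 3110 med z 0.0448 rect [array([546.4, -68.2]), array([140.4, 138.8]), np.float64(9.0)] circ [array([546.8, -68.5]), np.float64(95.1)] mean [546.5 -6
[... 312 characters left out ...]
, -65.7]), np.float64(38.9)] mean [542.8 -67.4]
mat 2741 med z nan rect [array([ 444. , -290.8]), array([148.4, 146.4]), np.float64(86.5)] circ [array([ 444.7, -291.5]), np.float64(75.0)] mean [ 443.8 -291.5]
wood 93 med z 0.1653 rect [array([540.9, -65.8]), array([47.8, 10.8]), np.float64(72.0)] circ [array([540.8, -65.7]), np.float64(24.0)] mean [541.  -65.1]
jar [ 0.685 -0.398  0.009] [ 0.737 -0.346  0.082]
weight [ 0.28  -0.261  0.011] [ 0.318 -0.224  0.034]
paddle [ 0.325 -0.139  0.007] [0.372 0.027 0.023]
tub [0.732 0.062 0.006] [0.844 0.237 0.062]
tw [ 0.734 -0.161  0.006] [ 0.747 -0.021  0.014]
brush [0.234 0.299 0.007] [0.392 0.422 0.023]
furn [0.335 0.502 0.033] [0.659 0.7   0.213]
```

```bash
cat >> h.py <<'E'
from scipy.spatial.transform import Rotation as Ro
def quat(phi):
    y=np.array([np.cos(phi),np.sin(phi),0]);z=np.array([0,0,-1.]);x=np.cross(y,z)
    q=Ro.from_matrix(np.stack([x,y,z],1)).as_quat();return np.array([q[3],q[0],q[1],q[2]])
E
python3 - <<'E'
from cell import env,kin,camera,calibration
from h import *
P=cloud(calibration("top"),np.load("top0.npy"))
print('furnace zmax',np.nanpercentile(P[140:295,0:125,2],[50,99,100]))
for n,p,ph in [("pot",[.541,-.066,.214],-18),("mat",[.444,-.2915,.175],-18),("A",[.561,.322,.107],-11),("B",[.518,.171,.107],-11),("view",[.546,-.068,.2],-11)]:
  for k in(0,180):
    for dz in(0,.14):
        q=kin.inverse_kinematics(np.array(p)+[0,0,dz],quat(np.deg2rad(ph+k)))
        print(n,k,dz,None if q is None else np.round(q,2))
E
```

```text
furnace zmax [0.20867677 0.21384615 0.2172408 ]
pot 0 0 [-0.65  0.51  0.87  1.99 -0.5   0.87  0.18]
pot 0 0.14 [-0.72  0.29  0.9   1.85 -0.25  1.12 -0.04]
pot 180 0 [ 0.87  0.67 -1.18  1.9   0.72  1.08  2.22]
pot 180 0.14 [ 0.91  0.45 -1.18  1.75  0.44  1.24  2.45]
mat 0 0 [-0.3   0.67  1.06  2.06 -0.78  0.88  0.89]
mat 0 0.14 [-0.38  0.37  1.08  1.93 -0.38  1.06  0.55]
mat 180 0 [ 1.02  0.5  -0.7   1.97  0.44  0.82  2.9 ]
mat 180 0.14 [-0.48  0.51  1.29  1.94 -0.55  1.12 -2.42]
A 0 0 [-0.87  0.69  0.35  1.78 -0.34  0.73 -0.53]
A 0 0.14 [-0.94  0.52  0.45  1.7  -0.26  0.98 -0.59]
A 180 0 [-0.46  0.67 -0.23  1.75  0.2   0.75  2.17]
A 180 0.14 [-0.49  0.49 -0.18  1.67  0.1   0.99  2.25]
B 0 0 [-0.77  0.58  0.44  2.03 -0.42  0.61 -0.24]
B 0 0.14 [-0.87  0.36  0.54  1.95 -0.24  0.89 -0.39]
B 180 0 [-0.31  0.54 -0.16  2.    0.14  0.61  2.39]
B 180 0.14 [-0.4   0.33 -0.04  1.92  0.02  0.89  2.5 ]
view 0 0 [-0.61  0.53  0.83  1.99 -0.52  0.85  0.31]
view 0 0.14 [-0.7   0.32  0.89  1.86 -0.27  1.1   0.1 ]
view 180 0 [-0.83  0.81  1.27  2.   -0.91  1.07 -2.46]
view 180 0.14 [ 0.9   0.48 -1.18  1.76  0.47  1.22  2.55]
```

Run:
```python
from cell import env,kin,camera,calibration
from h import *
env.movel([.199,.645,.40],velocity=.2)
q=quat(np.deg2rad(-18))
env.reach([.541,-.066,.32],q)
env.movel([.541,-.066,.24],velocity=.15)
s=env.get_state();print(s["time"],s["tcp_pos"].round(4),s["force"].round(2))
cw=calibration("wrist");p,d=camera("wrist");cv2.imwrite("pics/w1.png",p);np.save("w1.npy",d)
print(proj(cw,[.541,-.066,.167]))
p,d=camera("side");cv2.imwrite("pics/s1.png",p)
```

```text
4.2583 [ 0.5414 -0.0662  0.2405] [ 0.1  -0.41  0.09]
[318.82545807 256.38523715]
```

View pics/w1.png

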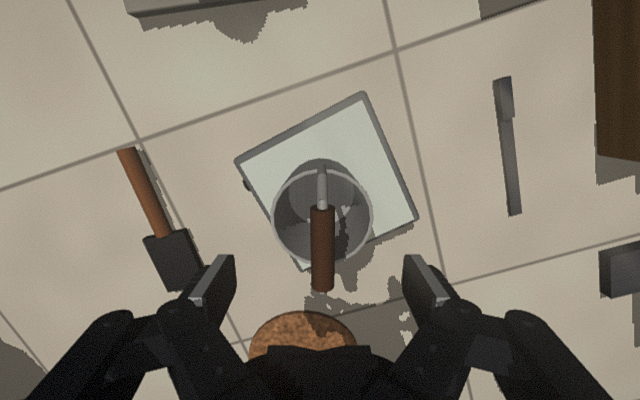

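View pics/s1.png

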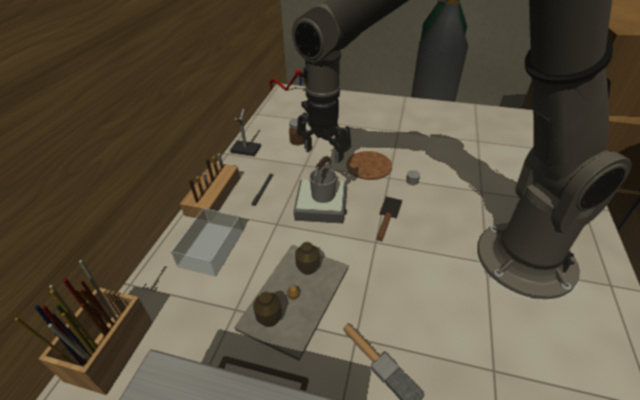

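The wrist view shows the bar upright in the picture at column 322, rows 206–292. That puts it centred between the jaws and aligned with them. The predicted centre was (319,256), which agrees, so I'll grasp.

Run:
```python
from cell import env,kin,camera,calibration
from h import *
S=env.get_state
print(env.movel([.541,-.066,.214],velocity=.1,stop_force=15)); f0=S()["force"]
env.grip(0.005,60); print("op",S()["opening"])
env.movel([.541,-.066,.30],velocity=.15);s=S();print(s["time"],(s["force"]-f0).round(2),s["opening"])
p,d=camera("side");cv2.imwrite("pics/s2.png",p)
p,d=camera("wrist");cv2.imwrite("pics/w2.png",p)
```

```text
False
op 0.011968834584412249
6.1583 [-1.29 -0.03 -4.17] 0.012049369883603145
```

View pics/s2.png

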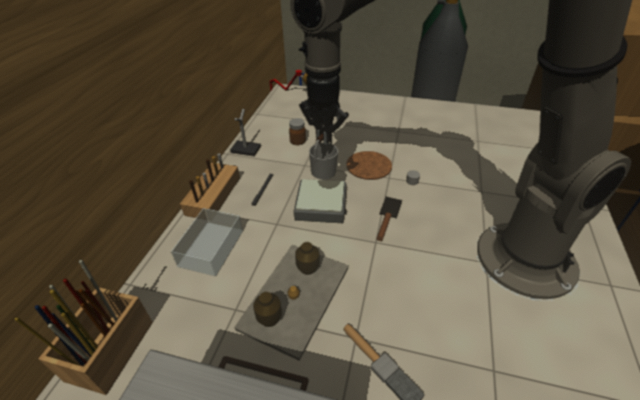

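View pics/w2.png

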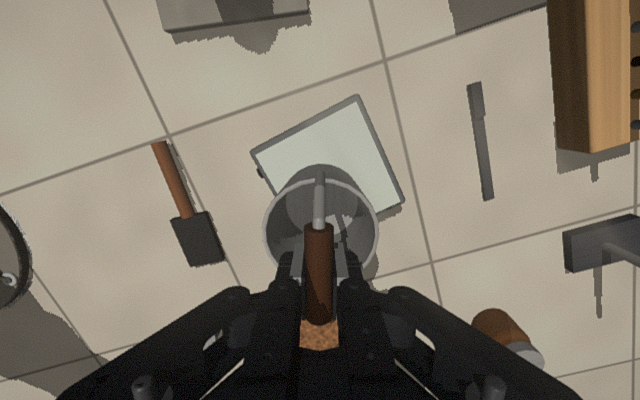

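The pot hangs level from the gripper at about (323,160) in the side view, clear of the plate. I'll carry it to the mat.

Run:
```python
from cell import env,kin,camera,calibration
from h import *
S=env.get_state
env.movel([.444,-.2915,.26],velocity=.18)
env.movel([.444,-.2915,.185],velocity=.12)
r=env.movel([.444,-.2915,.172],velocity=.03,stop_force=4);s=S();print(r,s["tcp_pos"].round(4),s["force"].round(2))
env.grip(0.05); env.dwell(.2)
env.movel([.444,-.2915,.30],velocity=.18)
env.grip(0.085)
env.reach([.518,.171,.24],quat(np.deg2rad(-11)))
s=S();print(s["time"],s["tcp_pos"].round(4))
c=calibration("top");p,d=camera("top");cv2.imwrite("pics/t3.png",p);np.save("t3.npy",d)
cw=calibration("wrist");p,d=camera("wrist");cv2.imwrite("pics/w3.png",p);np.save("w3.npy",d)
print(proj(cw,[.518,.1705,.099]),proj(cw,[.561,.3215,.099]))
```

```text
True [ 0.445  -0.2918  0.1752] [ 1.56 -0.1   3.64]
12.6167 [0.5184 0.1695 0.2403]
[318.57017301 212.97101106] [339.78979835 -26.41291736]
```

View pics/t3.png

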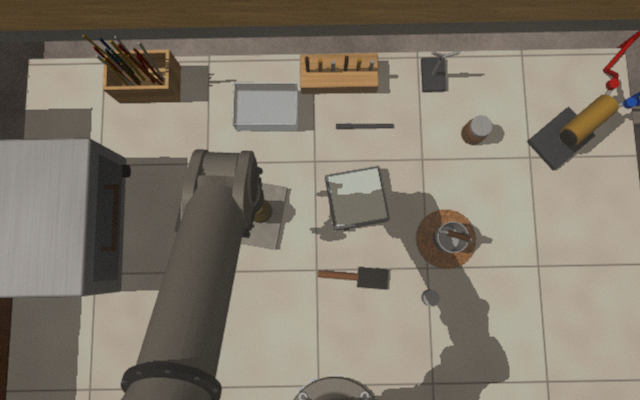

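View pics/w3.png

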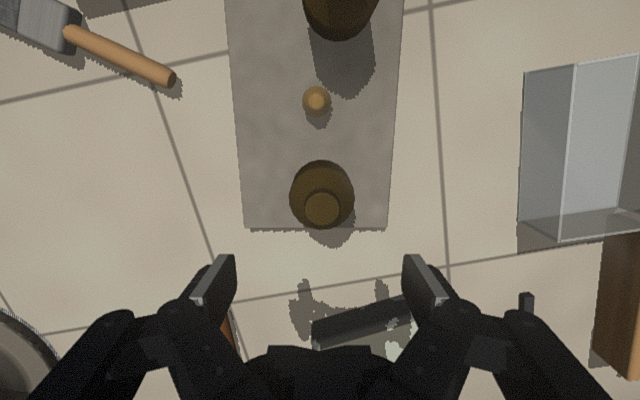

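The top view shows the pot upright on the mat with its rim at (453,237). In the wrist view blank B's neck is at (322,209), against a prediction of (319,213), which is a difference of 2–3 mm. I'll check it with the wrist depth and measure the pot's position too.

Run:
```python
from cell import calibration
from h import *
c=calibration("wrist");d=np.load("w3.npy");P=cloud(c,d);z=P[...,2]
b=P[150:235,280:365].reshape(-1,3)
n=b[b[:,2]>.094];print("neck",len(n),((n.max(0)+n.min(0))/2).round(4),(n.max(0)-n.min(0)).round(3))
h=b[(b[:,2]>.03)];print("body",((h.max(0)+h.min(0))/2).round(4),(h.max(0)-h.min(0)).round(3))
ys,xs=np.nonzero(z[150:235,280:365]>.094);W=np.array([ray(c,u+280,v+150,.099)[:2] for u,v in zip(xs,ys)]);print(W.mean(0))
m=P[80:125,295:335].reshape(-1,3);m=m[m[:,2]>.03];print("mould",m.mean(0).round(4))
c=calibration("top");P=cloud(c,np.load("t3.npy"));q=P[205:270,420:490].reshape(-1,3);r=q[(q[:,2]>.065)&(q[:,2]<.085)];print("rim",((np.percentile(r,99,0)+np.percentile(r,1,0))/2).round(4)); b=q[q[:,2]>.118];print("bar",b.mean(0).round(4),len(b))
```

```text
neck 957 [0.5207 0.173  0.0973] [0.028 0.028 0.007]
body [0.5209 0.1729 0.0684] [0.057 0.057 0.064]
[0.52090615 0.17401224]
mould [0.5318 0.253  0.0369]
rim [ 0.4441 -0.2905  0.0732]
bar [ 0.4438 -0.291   0.1251] 153
```

The pot is within 1 mm of the mat centre. The wrist and top estimates of blank B differ by 2.5 mm, which is the calibration tolerance, so I'll use the mean and weigh B.

```bash
cat > w.py <<'E'
from cell import env,kin,camera,calibration
from h import *
S=env.get_state
def F(): 
    env.dwell(.25);a=[]
    for _ in range(4): a.append(S()["force"]);env.dwell(.03)
    return np.mean(a,0)
def lift(x,y,zg=.107,zu=.20):
    env.movel([x,y,zu],velocity=.15)
    f0=F()
    print("stop",env.movel([x,y,zg],velocity=.1,stop_force=8))
    env.grip(.05,40);print("op",S()["opening"])
    env.movel([x,y,zu],velocity=.12)
    f1=F();print("t",S()["time"],"dF",(f1-f0).round(2),"op",S()["opening"])
E
python3 - <<'E'
from w import *
lift(.5198,.172)
p,d=camera("side");cv2.imwrite("pics/s4.png",p)
p,d=camera("wrist");cv2.imwrite("pics/w4.png",p);np.save("w4.npy",d)
E
```

```text
stop False
op 0.057071194402912924
t 16.2833 dF [-0.04  0.1  -3.54] op 0.057521669501856526
```

View pics/s4.png

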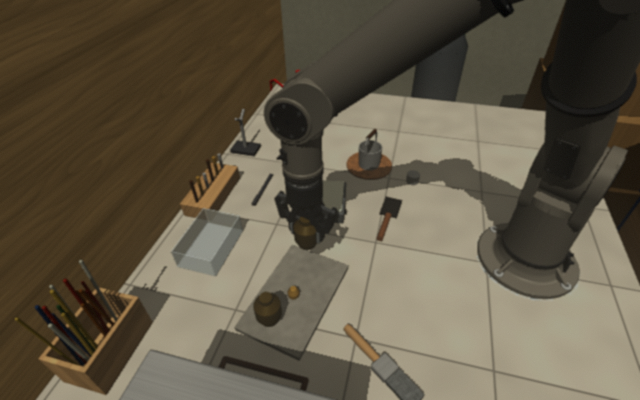

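View pics/w4.png

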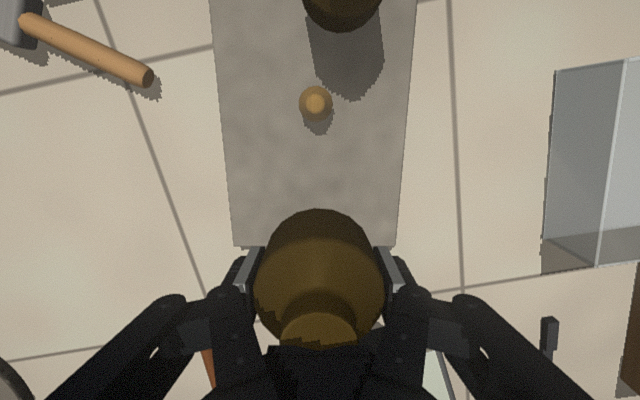

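Blank B is held upright between the pads at (318,280) in the wrist view. It weighs 3.54 N, or 0.36 kg, so it must be the heavier one, because a lighter blank can be at most 0.28 kg. I'll put B back, then weigh A.

```bash
cat >> w.py <<'E'
def put(x,y,zu=.20):
    env.movel([x,y,.117],velocity=.12)
    r=env.movel([x,y,.1065],velocity=.02,stop_force=2.);print("put",r,S()["tcp_pos"].round(4))
    env.grip(.085);env.dwell(.25)
    env.movel([x,y,zu],velocity=.12);print("t",S()["time"])
E
python3 - <<'E'
from w import *
put(.5198,.172)
env.movel([.5625,.3225,.22],velocity=.18)
p,d=camera("side");cv2.imwrite("pics/s5.png",p)
c=calibration("wrist");p,d=camera("wrist");cv2.imwrite("pics/w5.png",p)
P=cloud(c,d).reshape(-1,3)
for n,xy in(("A",(.5625,.3225)),("B",(.5198,.172))):
    n_=P[(np.hypot(P[:,0]-xy[0],P[:,1]-xy[1])<.04)&(P[:,2]>.094)&(P[:,2]<.105)]
    if len(n_):print(n,len(n_),((n_.max(0)+n_.min(0))/2).round(4),(n_.max(0)-n_.min(0)).round(3))
E
```

```text
put True [0.5199 0.1722 0.108 ]
t 19.275
A 1136 [0.5645 0.3251 0.0973] [0.027 0.028 0.007]
```

View pics/s5.png

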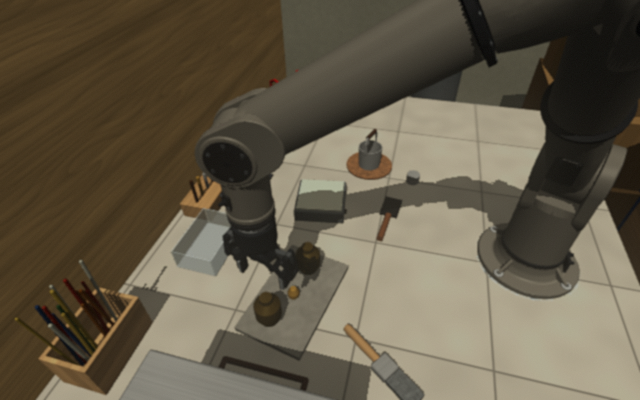

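View pics/w5.png

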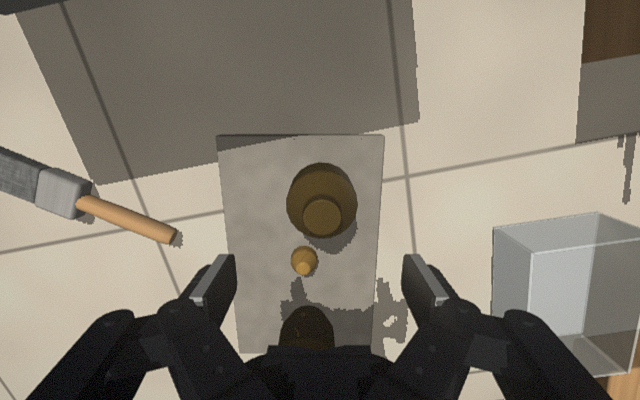

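B stands upright again at (308,258) in the side view. The wrist view shows A's neck at (322,217), and the mould lies well outside the jaw path. Next I'll weigh A.

Run:
```python
from w import *
lift(.563,.3235)
p,d=camera("side");cv2.imwrite("pics/s6.png",p)
put(.563,.3235)
p,d=camera("side");cv2.imwrite("pics/s7.png",p)
```

```text
stop False
op 0.056997610649222215
t 23.8333 dF [ 0.32  0.11 -1.77] op 0.05754585249275246
put True [0.563  0.3237 0.108 ]
t 26.775
```

View pics/s6.png

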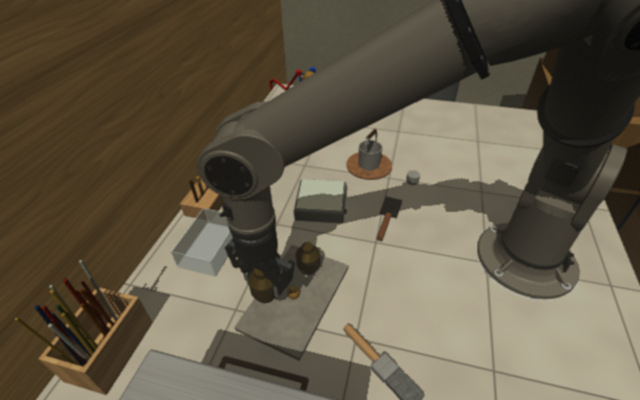

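View pics/s7.png

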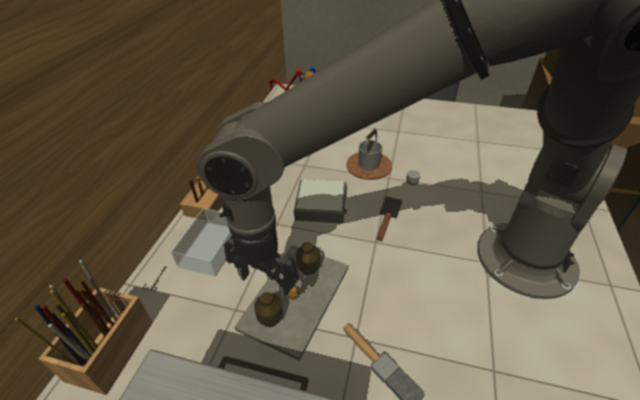

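A weighs 1.77 N and is back standing at (267,308) in the side view. B (3.54 N) is therefore the heavier one, and I'll lift it and carry it over the plate.

Run:
```python
from w import *
lift(.5198,.172)
env.movel([.546,-.068,.21],velocity=.15)
env.movel([.546,-.068,.18],velocity=.08)
env.dwell(.4)
s=S();print(s["time"],s["tcp_pos"].round(4),s["force"].round(2),s["opening"],np.abs(s["joint_velocities"]).max())
for n in("top","side","wrist"):
    c=calibration(n);p,d=camera(n);cv2.imwrite(f"pics/{n}8.png",p);P=cloud(c,d).reshape(-1,3)
    def blob(xy,r,lo,hi):
        q=P[(np.hypot(P[:,0]-xy[0],P[:,1]-xy[1])<r)&(P[:,2]>lo)&(P[:,2]<hi)]
        return (len(q),((q.max(0)+q.min(0))/2).round(4),q.max(0).round(3)) if len(q) else None
    print(n,"A neck",blob((.563,.3235),.045,.09,.105),"pot",blob((.444,-.2915),.06,.065,.085),"mould",blob((.53,.25),.03,.028,.05))
```

```text
stop False
op 0.05702810684391708
t 31.175 dF [ 0.48 -0.05 -4.35] op 0.057270691333742005
33.8583 [ 0.5461 -0.068   0.1802] [-0.23  0.33 -3.62] 0.0574333407765411 0.0028798845425076543
top A neck (117, array([0.5593, 0.3233, 0.097 ]), array([0.573, 0.336, 0.104])) pot (164, array([ 0.4443, -0.2904,  0.0749]), array([ 0.48 , -0.253,  0.085])) mould (81, array([0.5295, 0.2511, 0.0361]), array([0.542, 0.264, 0.044]))
side A neck (156, array([0.563 , 0.3262, 0.0966]), array([0.577, 0.34 , 0.103])) pot (171, array([ 0.4483, -0.2897,  0.075 ]), array([ 0.485, -0.251,  0.085])) mould (98, array([0.5335, 0.2569, 0.0364]), array([0.546, 0.268, 0.045]))
wrist A neck None pot None mould None
```

View pics/side8.png

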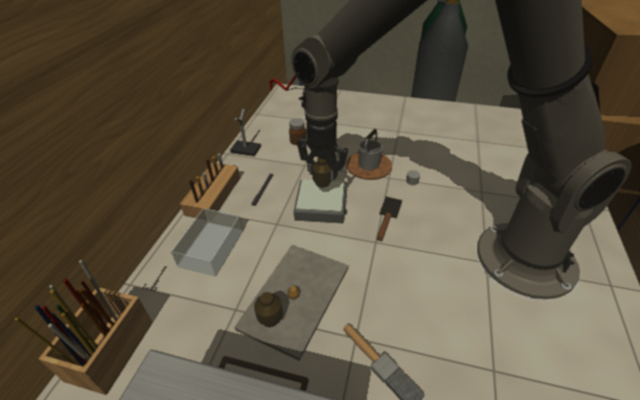

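View pics/top8.png

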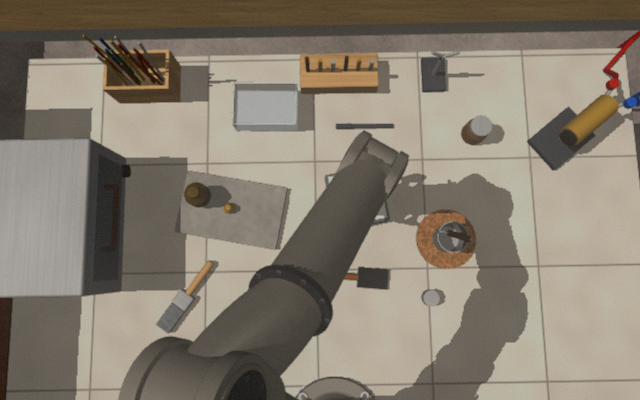

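View pics/wrist8.png

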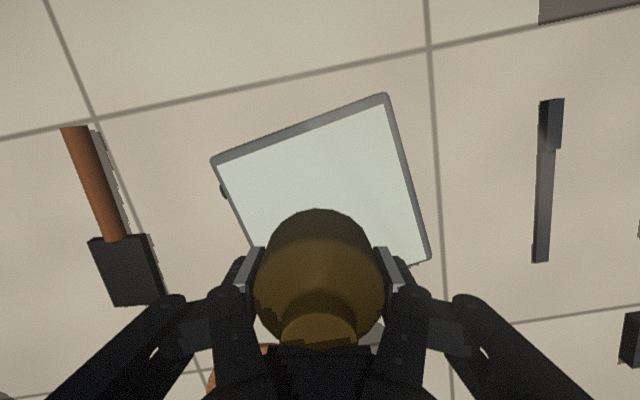

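The side view shows B upright at (321,172) above the plate, A standing at (267,308) and the pot on the mat at (371,155). Bystanders look undisturbed. I'll hand in now.

```bash
python3 -c "
from cell import job;job.job_done()"
```

```text
the job is handed in; nothing more can be done
```

The job is handed in, at about 34 s on the robot's clock. `job_done` reports no verdict, so what follows rests on my own last checks.

- **Pot:** I moved it by its handle from the light plate to the cork mat. It stands upright, let go. The top camera puts it within 1–2 mm of the mat centre and the side camera about 5 mm off.
- **Weighing:** I lifted B first (about 3.5 N) and put it back, then A (about 1.8 N), which now stands upright on the kiln board. B is the heavier blank, so I lifted it again.
- **Final hold:** B is held upright, gripped at 40 N across the belly. By my measurement it is over the plate's middle with its foot about 43 mm above the surface, and the arm was at rest.
- **Bystanders:** none visibly moved in the last pictures. I measured only the brass mould; it was 1 mm from its first position in the top camera and about 8 mm in the side camera. I put that down to camera offset, since the side camera reads other things a few millimetres off too.

**Disagreements:** the wrist and top cameras differed by 2.5–5 mm on the blanks' positions, so I grasped at the mean. B's second weighing read 4.35 N, against 3.54 N the first time and a raw force of 3.6 N during the final hold. That scatter is well below the gap to A.

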